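Seat a milling blank in its disc holder

TASK

The ivory milling blank lies part-way over the round recess of the aluminium disc holder: with the fingertips, nudge it across the rim until it drops into the recess and lies fully home, flat on its seat, without ever lifting it. Then press gently down on its middle with the fingertips and finish while still holding it down, as if for a colleague to tighten the pinch screw. Leave the jaw model, the bur stand and the screwdriver where they are.

Things in the scene. Friction and masses are not known exactly. Their poses are not given: they have to be found in the camera images.
- blank: Loose ivory ceramic milling blank, about 0.32 kg: round collar 98.5 mm in diameter and 10 mm high with a concentric body 94 mm in diameter and 4 mm high on top (14 mm in all, flat top). Origin: centre of its underside; z points up out of the top. It starts flat on the holder's rim, its centre 28 to 50 mm sideways of the recess's centre, partly overhanging the holder. 1 to 3 N slides it.
- holder: Aluminium split ring, 132 mm outside, fixed on a black base plate 178 x 124 x 8 mm. Origin: on the bench under the recess's centre. Flat rim top 26 mm above the bench. On its +x side a tang enters a grey clamp block (79 to 109 mm from the centre, 56 mm wide, 36 mm high) with a black star knob, 51 mm high. Pinch lugs on its +y side reach out to 84 mm, below rim level.
- rim (a point): Centre of the recess's mouth, level with the rim's top, 26 mm above the bench. The recess is 101.5 mm in diameter. The blank stays flat until its centre is about 12 mm short of this point; then its front edge tips in while its rear edge still rides on the rim, raised by up to 9 mm; pushed on to the centre, the rear edge drops in too.
- seat (a point): Centre of the recess's flat floor (an aluminium ledge round a grey support boss at the same level), 16 mm above the bench, 10 mm below the rim. A blank that is home has its origin here (1.5 mm of play all round), its collar flush with the rim and its flat top 4 mm above the rim.
- jaw_model: Bystander: cream plaster model of a lower jaw, about 68 x 60 x 35 mm, loose. Origin: centre of its underside.
- bur_stand: Bystander: blue block 44 x 72 x 22 mm with ten upright burs, 47 mm high in all, loose. Origin: centre of its underside.
- driver: Bystander: screwdriver with a red handle, 130 mm long, lying loose on the bench along its x axis. Origin: on its underside, at its middle.
There are look-alikes about, which are no part of the job. There is more than one size of the blank; the job needs the middle-sized.

How it is judged:
By the outcome, as a careful person would: the job done as asked, in the order asked, and still so for the second after the job is handed in, while the arm keeps its last pose, push and grip.
It also fails if it takes over 38 s, if anything falls off the work surface, if the arm or the gripper's body presses on something with over 40 N, if the wrist force passes 120 N, or if a joint passes its speed limit or range.

ROBOT

A 6-joint arm with a two-finger parallel gripper is mounted at the origin on the work surface. World frame = base frame: x ahead of the robot, y to its left, z up, the work surface at z = 0. Lengths are in mm, angles in rad, forces in N, time in s.
With the tool pointing down it reaches from about 350 to 975 mm from the base axis. Payload 7.1 kg.
Tool frame: the origin (TCP) lies on the mounting face of the last link; the fingertips stand 182 mm ahead of it and the grasp point (between the pads) lies 163 mm ahead of it (ctrl.finger_overhang is the distance from the TCP to the fingertips, in mm); z points along the fingers, y is the direction in which the jaws open and shut (so a half turn about z gives the same grasp; the last joint's range is limited). The gripper opens to 88 mm and grips with 3 to 60 N. Pads are 20 mm wide; open, the fingers measure 115 mm over their backs; the gripper's body (75 mm by 178 mm) begins 61 mm behind the grasp point.
Start: joints at [1.203, 0.423, 1.63, -0, 1.089, -0.019], TCP at [213.575, 587.36, 404.675] pointing down, gripper open.
Joint ranges: [-3, 3], [-0.9, 2.11], [0.09, 2.58], [-1.31, 4.45], [0.11, 2.69], [-2.54, 2.54]. Speed limits (rad/s): [2.39, 2.39, 3.01, 3.14, 3.14, 3.14].

INTERFACE

Orientations are given as a rotation vector (axis times angle).
In Python, from workcell import ctrl, viewer, recognise gives the robot as it stands.
- The arm moves only by the shell command python3 -m handwheel 'ROWS'. ROWS is JSON, a list of rows, each an object of numbers: "gripper": the closure, from 0 (fully open) to 1 (shut); "tx", "ty", "tz": the shift along the tool's x, y, z in m; "rx", "ry", "rz": the turn, a rotation vector about the tool's x, y, z in degrees. In form: [{"gripper": .., "tx": .., "ty": .., "tz": .., "rx": .., "ry": .., "rz": ..}, ...]. A call has 1 to 8 rows; each row shifts and turns the commanded pose from where the row before left it, along the tool's axes as they then stand; what a row does not reach is not made up. A row lasts 1/8 s, in which the tool goes at most 62.5 mm and 10.7 degrees, less where a joint would pass 70% of its speed; a pose out of reach is approached as far as the arm can. A call with a gripper value outside its range is refused whole. The fingers move at their own pace and stop on an object; the grip force is fixed at half the most. Time passes only in rows, so rows that do not move let the fingers close. It gives the time, the measured TCP pose, the force and the opening at its end, in the units of the state.
- ctrl.get_obs(): the state, without advancing time (a new reading comes with each control period).
- viewer.get_image(name): name is "side" or "top"; returns a dict with "image" (400x640x3 uint8, red, green, blue), "range_z" (400x640 float32, mm along the optical axis (not along the pixel's ray), 0 where there is no reading), "vfov" (degrees; the focal length in pixels is half the picture's height over the tangent of half this angle, whatever the lens; pixels are square), "cx", "cy" (the principal point, pixels), "extrinsics" (4x4, takes a point from world to camera coordinates). Camera axes: x right, y up, looking along -z (the intrinsics and any distortion apply to the point x, -y, -z); pixel columns grow to the right and rows downward; lengths in mm; the calibration is good to about 2 mm. A picture is of the moment at which its call begins.
- ctrl.close_job(): hands the job in, once; it reports no verdict.
Trained networks look in a picture, given as the dict that the camera call returned (one of the last four; its "shot" number tells which), for a name from the list of things; names that differ only in an ending like _2 or _b are one class to them, and where a whole thing is asked for, a point or a joint stands for the part that bears it (a point fixed in the world has none). Each returns a list of dicts, best first, with "p" (0 to 1); they miss things now and then, are a little off and sometimes report something else, mostly with a low value. They report only what shows in the picture. A call takes as long as a camera call. They do not tell look-alikes from the thing itself.
- recognise(picture, name): "xy" ([column, row] as shares, 0 to 1, of the picture: columns of its width, rows of its height, amid what is visible of it).
The state is a dict: "t": time; "qpos": joint angles; "qvel": joint speeds; "joint_torque": joint torques, N m; "ee_pos": TCP position; "orientation": TCP orientation; "ft_force": force on the tool from outside, world axes, zero at the start; "moment": the same for the moment, N m; "width": finger opening in mm.
Only numpy, scipy, OpenCV 4.12 (cv2) and the standard library are available. Lean on these libraries where they do the work, as an engineer would, in place of code of your own. Each camera call takes 0.05 s, during which the arm holds its last target.

## Working session

There is one attempt and no reset: what is moved stays moved. The work goes in short steps, Python scripts to look and compute and a shell command to move; the robot and the scene stay as the last step left them, time stands still between calls to the robot, and variables do not carry over. Pictures are saved under pics/ and viewed, and the job is handed in when it is done.

```bash
ls; mkdir -p pics; python3 - <<'E'
from workcell import ctrl, viewer, recognise
import cv2,numpy as np
o=ctrl.get_obs();print(o,ctrl.finger_overhang)
for n in("top","side"):
    p=viewer.get_image(n);cv2.imwrite(f"pics/{n}0.png",p["image"][:,:,::-1])
    print(n,{k:v for k,v in p.items() if k not in("image","range_z")})
    for k in("blank","holder","jaw_model","bur_stand","driver"):
        print(k,recognise(p,k))
    np.savez(f"{n}0.npz",**{k:v for k,v in p.items()})
E
```

```text
pics
{'t': 0.0, 'qpos': array([ 1.20299385e+00,  4.23809828e-01,  1.63070280e+00,  3.26287366e-06,
        1.08859328e+00, -1.89488162e-02]), 'qvel': array([ 0.00048726, -0.00044366, -0.00082985,  0.00020354,  0.00269773,
       -0.00073324]), 'joint_torque': array([-1.54099522e-03, -5.44637597e+01, -2.73649943e+01,  6.42999052e-02,
        2.28043331e-02, -1.26530012e-04]), 'ee_pos': array([213.480143  , 587.10515864, 403.91582344]), 'orientation': array([-5.45154828e-01, -3.09363221e+00,  2.33162581e-03]), 'ft_force': array([-0.2499493 ,  0.00195511, -0.78910447]), 'moment': array([-0.01198726, -0.02283106,  0.02565683]), 'width': 87.67213136361201} 182.0
top {'vfov': 43.695391489992915, 'cx': 318.1377476315411, 'cy': 209.95374136933228, 'extrinsics': array([[ 2.26891710e-02, -9.99737494e-01, -3.18520722e-03,
        -1.69937274e+01],
       [ 9.89567337e-01,  2.20047268e-02,  1.42380749e-01,
        -5.66530160e+02],
       [-1.42273284e-01, -6.38247820e-03,  9.89806838e-01,
        -9.21064635e+02],
       [ 0.00000000e+00,  0.00000000e+00,  0.00000000e+00,
         1.00000000e+0
[... 445 characters left out ...]
.40398105e-01,  1.10525526e-02,
        -4.60923076e+02],
       [ 3.67602506e-01,  5.87065994e-01,  7.21264110e-01,
        -2.39664855e+02],
       [-3.96258336e-01, -6.02763143e-01,  6.92571964e-01,
        -7.48357946e+02],
       [ 0.00000000e+00,  0.00000000e+00,  0.00000000e+00,
         1.00000000e+00]]), 'shot': 2}
blank [{'xy': [0.3795, 0.535], 'p': 0.93}, {'xy': [0.3962, 0.6635], 'p': 0.63}, {'xy': [0.4705, 0.505], 'p': 0.61}]
holder [{'xy': [0.5123, 0.5035], 'p': 0.98}, {'xy': [0.6358, 0.7675], 'p': 0.48}, {'xy': [0.6447, 0.474], 'p': 0.46}]
jaw_model [{'xy': [0.4327, 0.364], 'p': 0.9}]
bur_stand []
driver [{'xy': [0.6455, 0.4748], 'p': 0.76}, {'xy': [0.5131, 0.5052], 'p': 0.64}]
```

View pics/top0.png

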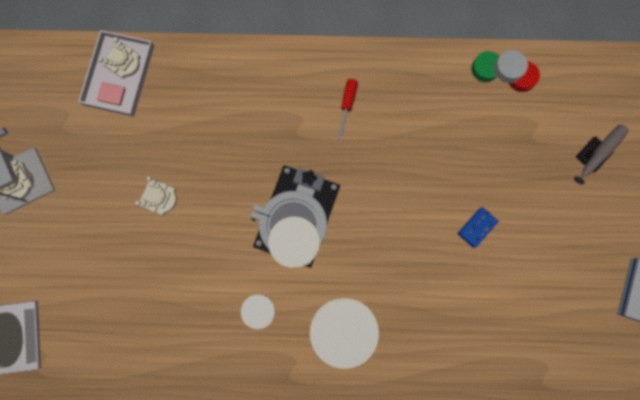

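View pics/side0.png

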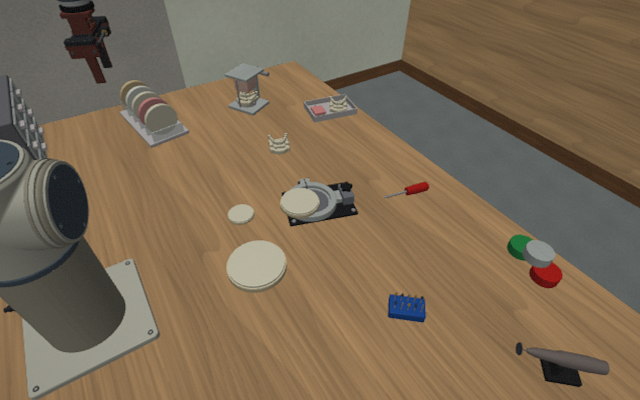

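The top view shows the blank at about (293,241), lying over the near side of the recess at about (294,220), with the knob at (310,178). The bystanders and the other-size discs at (257,311) and (344,333) are clear of it. Next I'll measure with range.

```bash
cat > h.py <<'E'
import numpy as np,cv2
def world(p):
    h,w=p["range_z"].shape;f=h/2/np.tan(np.radians(float(p["vfov"]))/2)
    r=p["range_z"].astype(float);c,rw=np.meshgrid(np.arange(w),np.arange(h))
    X=(c-p["cx"])/f*r;Y=-(rw-p["cy"])/f*r;P=np.stack([X,Y,-r],-1)
    E=np.array(p["extrinsics"]);W=(P-E[:3,3])@E[:3,:3]
    W[r==0]=np.nan
    return W
def project(p,pt):
    h=400;f=h/2/np.tan(np.radians(float(p["vfov"]))/2);E=np.array(p["extrinsics"])
    q=E[:3,:3]@np.array(pt,float)+E[:3,3];return p["cx"]+f*q[0]/-q[2],p["cy"]-f*q[1]/-q[2]
def circ(x,y):
    A=np.c_[2*x,2*y,np.ones(len(x))];s=np.linalg.lstsq(A,x*x+y*y,rcond=None)[0]
    return s[0],s[1],np.sqrt(s[2]+s[0]**2+s[1]**2)
E
python3 - <<'E'
from h import *
for n,(c0,c1,r0,r1) in {"top":(230,360,150,280),"side":(270,365,170,230)}.items():
    p=dict(np.load(n+"0.npz"));W=world(p);S=W[r0:r1,c0:c1].reshape(-1,3);im=p["image"][r0:r1,c0:c1].reshape(-1,3).astype(int)
    print(n,np.histogram(S[:,2],bins=np.arange(-4,60,4)))
    ok=(S[:,2]>33)&(S[:,2]<47)&(im[:,0]-im[:,2]>8)
    B=S[ok];hull=cv2.convexHull(B[:,:2].astype(np.float32))[:,0]
    print("blank top",len(B),B.mean(0),"mec",cv2.minEnclosingCircle(B[:,:2].astype(np.float32)),circ(*hull.T), np.sqrt(len(B)))
    ok=(S[:,2]>21)&(S[:,2]<31)&(im.min(1)>80);R=S[ok]
    hull=cv2.convexHull(R[:,:2].astype(np.float32))[:,0]
    print("rim",len(R),R.mean(0),circ(*hull.T))
    g=p["image"].copy()
    m=np.zeros((400,640),bool);mm=np.zeros((r1-r0)*(c1-c0),bool);mm[ok]=1;m[r0:r1,c0:c1]=mm.reshape(r1-r0,-1)
    g[m]=[255,0,255]
    a=cv2.resize(np.hstack([p["image"][r0:r1,c0:c1],g[r0:r1,c0:c1]]),None,fx=3,fy=3)
    cv2.imwrite(f"pics/{n}_crop.png",a[:,:,::-1])
p=dict(np.load("top0.npz"));W=world(p)
for c,r in((293,241),(157,197),(478,228),(348,98),(310,178),(257,311),(344,333)):print(c,r,W[r,c].round())
E
```

```text
top (array([4627, 5996,  772,  681,  400,  501,  240,  891,  161,  208,  985,
       1073,   37,  124,   46]), array([-4,  0,  4,  8, 12, 16, 20, 24, 28, 32, 36, 40, 44, 48, 52, 56]))
blank top 2061 [507.13969491  40.44848464  40.00145354] mec ((553.6746826171875, 38.139122009277344), 96.57289123535156) (np.float64(554.7602103638918), np.float64(26.236259850797524), np.float64(89.07137306380982)) 45.39823785126467
rim 1238 [567.94570467  50.29580586  25.86361353] (np.float64(543.2241350314497), np.float64(49.82799212764394), np.float64(75.72100564580583))
side (array([1962, 1103,  321,  202,  213,  167,  166,  394,   76,  138,  583,
        259,   15,   63,    7]), array([-4,  0,  4,  8, 12, 16, 20, 24, 28, 32, 36, 40, 44, 48, 52, 56]))
blank top 870 [503.5029639   38.26093307  38.98668305] mec ((550.5548095703125, 31.238449096679688), 95.07498931884766) (np.float64(542.3140699850268), np.float64(36.836909936436314), np.float64(75.644690089161)) 29.49576240750525
rim 510 [567.33019561  40.64450157  25.0041356 ] (np.float64(540.8495076263187), np.float64(51.1058159684585), np.float64(76.2873188609173))
293 241 [506.  42.  42.]
157 197 [590. 317.  14.]
478 228 [ 541. -317.   23.]
348 98 [798. -59.  28.]
310 178 [627.  13.  51.]
257 311 [371. 110.   9.]
344 333 [334. -59.  18.]
```

```bash
sleep 0
```

```text
(no output)
```

View pics/top_crop.png

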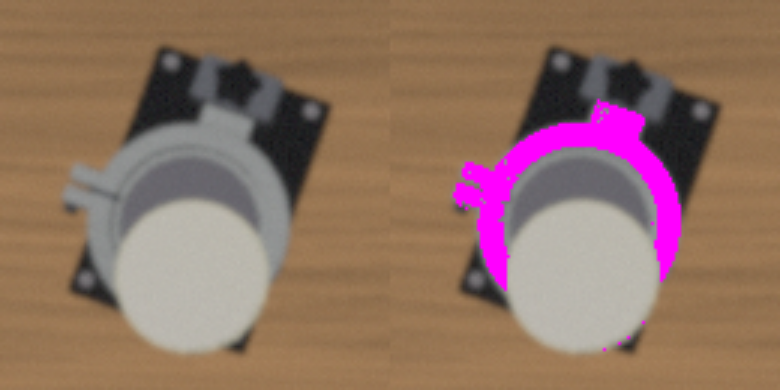

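View pics/side_crop.png

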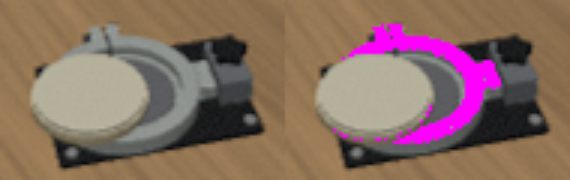

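```bash
cat >> h.py <<'E'
from scipy.optimize import least_squares
def blob(m):
    n,l,s,_=cv2.connectedComponentsWithStats(m.astype(np.uint8));return l==1+np.argmax(s[1:,4])
def onplane(p,cr,z):
    f=200/np.tan(np.radians(float(p["vfov"]))/2);E=np.array(p["extrinsics"])
    d=np.c_[(cr[:,0]-p["cx"])/f,-(cr[:,1]-p["cy"])/f,-np.ones(len(cr))]@E[:3,:3]
    o=-E[:3,:3].T@E[:3,3];return (o+d*((z-o[2])/d[:,2])[:,None])[:,:2]
def edge(m):
    c=max(cv2.findContours(m.astype(np.uint8),cv2.RETR_EXTERNAL,cv2.CHAIN_APPROX_NONE)[0],key=len);return c[:,0].astype(float)
def fitR(P,R,x0):
    # R None: free
    f=lambda v:np.hypot(P[:,0]-v[0],P[:,1]-v[1])-(R if R else v[2])
    s=least_squares(f,list(x0)+([] if R else [48]),loss="soft_l1",f_scale=1.0);return s.x,np.median(abs(f(s.x)))
def blank(p,box,zlo=33,z=40):
    W=world(p);im=p["image"].astype(int);m=(W[...,2]>zlo)&(W[...,2]<50)&(im[...,0]-im[...,2]>8)&(im.min(-1)>110)
    k=np.zeros(m.shape,bool);k[box[2]:box[3],box[0]:box[1]]=1;m=blob(m&k);w=W[m]
    P=onplane(p,edge(m),z)
    A=np.c_[w[:,:2]-w[:,:2].mean(0),np.ones(len(w))];pl=np.linalg.lstsq(A,w[:,2],rcond=None)[0]
    return w.mean(0),pl,fitR(P,None,w.mean(0)[:2])
TB=(230,360,150,280);SB=(260,365,160,240)
E
python3 - <<'E'
from h import *
for n,b in (("top",TB),("side",SB)):
    p=dict(np.load(n+"0.npz"));print(n,"blank",blank(p,b))
    W=world(p);im=p["image"].astype(int)
    m=(W[...,2]>21)&(W[...,2]<31)&(im.min(-1)>80)
    k=np.zeros(m.shape,bool);k[b[2]:b[3],b[0]:b[1]]=1;m=blob(m&k)
    # outer+inner edge: all boundary pixels
    e=m&~cv2.erode(m.astype(np.uint8),np.ones((3,3))).astype(bool)
    r,c=np.nonzero(e);P=onplane(p,np.c_[c,r].astype(float),26)
    c0=np.array([543,46.])
    for it in range(6):
        d=np.hypot(*(P-c0).T);o=abs(d-66)<5;i=abs(d-50.75)<4
        Q=P[o|i];Rr=np.where(d[o|i]>58,66,50.75)
        s=least_squares(lambda v:np.hypot(Q[:,0]-v[0],Q[:,1]-v[1])-Rr,c0,loss="soft_l1");c0=s.x
    # separate
    print("rim",c0,o.sum(),i.sum(),fitR(P[o],66,c0),fitR(P[i],50.75,c0))
E
```

```text
top blank (array([505.28058746,  40.85743337,  40.05643402]), array([ 2.98212227e-03, -1.53278891e-03,  4.00564340e+01]), (array([505.54359023,  40.88822439,  47.94093087]), np.float64(0.4520150306280719)))
rim [541.0309472   44.76018852] 202 141 (array([540.26125293,  44.83610905]), np.float64(1.3323219615653699)) (array([541.61267936,  44.6877232 ]), np.float64(0.8392414267958657))
side blank (array([504.29151853,  39.02161334,  39.14364906]), array([1.93870329e-03, 1.16514046e-02, 3.91436491e+01]), (array([504.60516238,  39.29348588,  47.6348888 ]), np.float64(0.6931650512928123)))
rim [539.8463855   44.13690834] 130 84 (array([539.14949659,  44.52345406]), np.float64(1.4059825887737887)) (array([540.60363651,  43.70174253]), np.float64(1.3583204667389843))
```

```bash
python3 -m handwheel '[{"gripper":0.43,"tx":-0.04,"ty":-0.0444},{"gripper":0.43,"tx":-0.04,"ty":-0.0444},{"gripper":0.43,"tx":-0.04,"ty":-0.0444},{"gripper":0.43,"tx":-0.04,"ty":-0.0444},{"gripper":0.43,"tx":-0.04,"ty":-0.0444},{"gripper":0.43,"tx":-0.04,"ty":-0.0444},{"gripper":0.43,"tx":-0.04,"ty":-0.0444},{"gripper":0.43,"tx":-0.04,"ty":-0.0444}]'; python3 -m handwheel '[{"gripper":0.43,"tx":-0.04,"ty":-0.0444},{"gripper":0.43,"tx":-0.04,"ty":-0.0444},{"gripper":0.43,"rz":-8.8},{"gripper":0.43,"rz":-8.8},{"gripper":0.43,"rz":-8.8},{"gripper":0.43}]'
```

```text
$[0]: bad value
$[0]: bad value
```

```bash
python3 -m handwheel '[{"gripper":0.43,"tx":-0.04,"ty":-0.0444,"tz":0,"rx":0,"ry":0,"rz":0}]'; python3 -c "
from workcell import ctrl;o=ctrl.get_obs();print(o['t'],o['ee_pos'],o['width'])"
```

```text
t: 0.72
ee_pos: [235.6, 533.6, 404.7]
orientation: [0.54, 3.094, 0.004]
ft_force: [1.6, -0.4, 1.0]
width: 81.1
0.725 [235.59487747 533.57828404 404.71532122] 81.11427000618065
```

```bash
python3 -m handwheel '[{"gripper":0.43,"tx":-0.04,"ty":-0.0444,"tz":0,"rx":0,"ry":0,"rz":0},{"gripper":0.43,"tx":-0.04,"ty":-0.0444,"tz":0,"rx":0,"ry":0,"rz":0},{"gripper":0.43,"tx":-0.04,"ty":-0.0444,"tz":0,"rx":0,"ry":0,"rz":0},{"gripper":0.43,"tx":-0.04,"ty":-0.0444,"tz":0,"rx":0,"ry":0,"rz":0},{"gripper":0.43,"tx":-0.04,"ty":-0.0444,"tz":0,"rx":0,"ry":0,"rz":0},{"gripper":0.43,"tx":-0.04,"ty":-0.0444,"tz":0,"rx":0,"ry":0,"rz":0},{"gripper":0.43,"tx":-0.04,"ty":-0.0444,"tz":0,"rx":0,"ry":0,"rz":0},{"gripper":0.43,"tx":-0.04,"ty":-0.0444,"tz":0,"rx":0,"ry":0,"rz":0}]'; python3 -m handwheel '[{"gripper":0.43,"tx":-0.04,"ty":-0.0444,"tz":0,"rx":0,"ry":0,"rz":0},{"gripper":0.43,"tx":0,"ty":0,"tz":0,"rx":0,"ry":0,"rz":-8.8},{"gripper":0.43,"tx":0,"ty":0,"tz":0,"rx":0,"ry":0,"rz":-8.8},{"gripper":0.43,"tx":0,"ty":0,"tz":0,"rx":0,"ry":0,"rz":-8.8},{"gripper":0.43,"tx":0,"ty":0,"tz":0,"rx":0,"ry":0,"rz":0}]'
```

```text
t: 1.72
ee_pos: [415.8, 86.9, 405.1]
orientation: [0.545, 3.093, 0.001]
ft_force: [0.7, 0.5, -0.2]
width: 50.1
t: 2.35
ee_pos: [437.8, 33.3, 404.8]
orientation: [-0.173, 3.136, -0.0]
ft_force: [0.2, 0.4, -0.3]
width: 50.0
```

```bash
python3 -m handwheel '[{"gripper":0.43,"tx":0,"ty":0,"tz":0.05,"rx":0,"ry":0,"rz":0},{"gripper":0.43,"tx":0,"ty":0,"tz":0.05,"rx":0,"ry":0,"rz":0},{"gripper":0.43,"tx":0,"ty":0,"tz":0.05,"rx":0,"ry":0,"rz":0},{"gripper":0.43,"tx":0,"ty":0,"tz":0.03,"rx":0,"ry":0,"rz":0},{"gripper":0.43,"tx":0,"ty":0,"tz":0.0128,"rx":0,"ry":0,"rz":0},{"gripper":0.43,"tx":0,"ty":0,"tz":0,"rx":0,"ry":0,"rz":0}]'; cat > snap.py <<'E'
import sys
from h import *
from workcell import viewer,ctrl
t=sys.argv[1]
for n,b in (("top",TB),("side",SB)):
    p=viewer.get_image(n);np.savez(f"{n}{t}.npz",**p)
    c=p["image"][b[2]-40:b[3]+20,b[0]-40:b[1]+20]
    cv2.imwrite(f"pics/{n}{t}.png",cv2.resize(c,None,fx=3,fy=3,interpolation=cv2.INTER_CUBIC)[:,:,::-1])
    try: print(n,blank(p,b,float(sys.argv[2]) if len(sys.argv)>2 else 33,float(sys.argv[3]) if len(sys.argv)>3 else 40))
    except Exception as e: print(n,e)
o=ctrl.get_obs();print(o["t"],o["ee_pos"],o["ft_force"],o["width"])
E
python3 snap.py 1
```

```text
t: 3.1
ee_pos: [437.8, 33.4, 211.7]
orientation: [0.174, -3.136, -0.0]
ft_force: [-0.5, 0.5, 0.4]
width: 50.0
top (array([524.66549737,  41.52992205,  40.12255715]), array([-1.00270591e-02, -7.76646717e-06,  4.01225572e+01]), (array([517.01542059,  39.42851302,  39.29063495]), np.float64(6.199150920724122)))
side (array([516.48264824,  16.26758899,  38.88232176]), array([7.52553390e-03, 2.62099757e-02, 3.88823218e+01]), (array([504.30159595,  37.85333521,  46.21306294]), np.float64(2.1777402016724494)))
3.2 [438.28344099  33.44824368 212.77754473] [ 0.80698104 -0.02418975 -0.52025509] 50.30039395824888
```

View pics/side1.png

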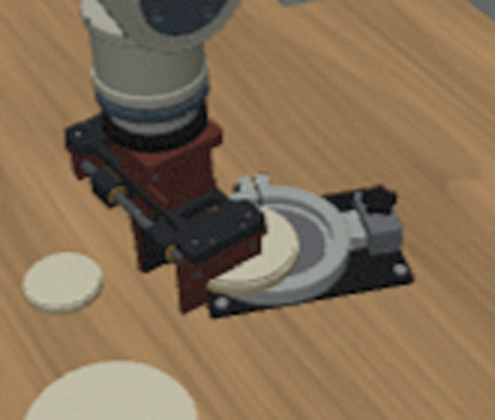

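View pics/top1.png

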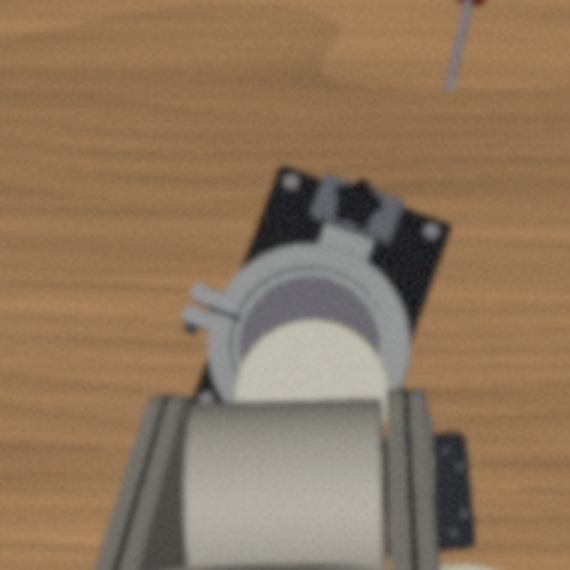

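The fingers stand behind the blank, just below its top and above rim level. Pushing now.

```bash
python3 -m handwheel '[{"gripper":0.43,"tx":-0.004,"ty":0,"tz":0,"rx":0,"ry":0,"rz":0},{"gripper":0.43,"tx":-0.004,"ty":0,"tz":0,"rx":0,"ry":0,"rz":0},{"gripper":0.43,"tx":-0.004,"ty":0,"tz":0,"rx":0,"ry":0,"rz":0},{"gripper":0.43,"tx":-0.003,"ty":0,"tz":0,"rx":0,"ry":0,"rz":0},{"gripper":0.43,"tx":-0.003,"ty":0,"tz":0,"rx":0,"ry":0,"rz":0},{"gripper":0.43,"tx":-0.003,"ty":0,"tz":0,"rx":0,"ry":0,"rz":0},{"gripper":0.43,"tx":-0.003,"ty":0,"tz":0,"rx":0,"ry":0,"rz":0},{"gripper":0.43,"tx":-0.003,"ty":0,"tz":0,"rx":0,"ry":0,"rz":0}]'; cat >> h.py <<'E'
def front(p,box,R=47.0,z=40,x0=(520,42)):
    """fit front arc of blank top (known radius) from the visible, unoccluded edge"""
    W=world(p);im=p["image"].astype(int);m=(W[...,2]>z-7)&(W[...,2]<z+10)&(im[...,0]-im[...,2]>8)&(im.min(-1)>110)
    k=np.zeros(m.shape,bool);k[box[2]:box[3],box[0]:box[1]]=1;m=blob(m&k)
    P=onplane(p,edge(m),z);c=np.array(x0,float)
    for _ in range(8):
        d=np.hypot(*(P-c).T);Q=P[(abs(d-R)<6)&(P[:,0]>c[0]+5)]
        if len(Q)<5:break
        c=fitR(Q,R,c)[0]
    return c,len(Q)
E
cat >> snap.py <<'E'
for n,b in (("top",TB),("side",SB)):
    p=dict(np.load(f"{n}{t}.npz"))
    try: print("front",n,front(p,b,R=47.8,z=float(sys.argv[3]) if len(sys.argv)>3 else 40))
    except Exception as e: print(e)
E
python3 snap.py 2; python3 -c "
from h import *
for n,b in (('top',TB),('side',SB)):
  for k in (0,1):print(n,k,front(dict(np.load(f'{n}{k}.npz')),b,R=47.8,x0=(505,40)))"
```

```text
t: 4.2
ee_pos: [464.7, 36.4, 211.8]
orientation: [0.176, -3.136, 0.0]
ft_force: [-1.8, -0.3, 0.5]
width: 50.1
top (array([551.36008794,  43.54409461,  39.73349826]), array([-7.66834405e-02, -1.48569911e-02,  3.97334983e+01]), (array([519.05264274,  41.96612807,  42.94080517]), np.float64(2.6056510687708503)))
side (array([522.83407921,   9.88278883,  38.50740853]), array([-1.75258899e-02,  7.25121220e-02,  3.85074085e+01]), (array([518.04330624,  29.50214353,  38.06270619]), np.float64(3.9912093279036966)))
4.3 [465.09068927  36.4470228  211.88822137] [-1.95206919  0.06651595 -0.34774285] 49.973998164722296
front top (array([515.30239096,  41.43947714]), 50)
front side (array([513.04922844,  37.95757351]), 22)
top 0 (array([505.75248131,  41.11482337]), 65)
top 1 (array([505.67251155,  40.91993617]), 65)
side 0 (array([504.22935722,  39.28494838]), 42)
side 1 (array([503.80501093,  38.44688622]), 30)
```

View pics/side2.png

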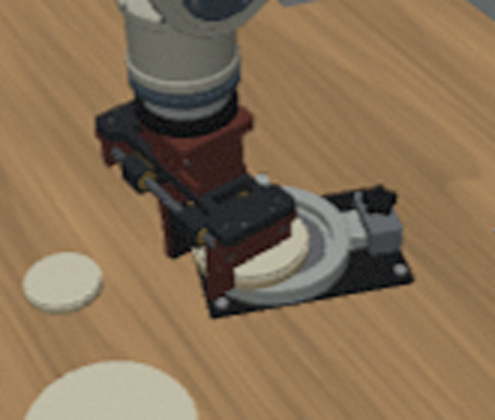

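View pics/top2.png

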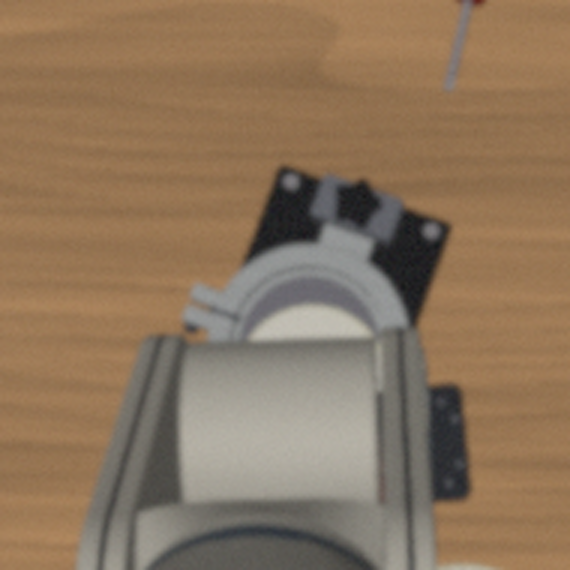

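```bash
python3 -m handwheel '[{"gripper":0.43,"tx":-0.003,"ty":0,"tz":0,"rx":0,"ry":0,"rz":0},{"gripper":0.43,"tx":-0.003,"ty":0,"tz":0,"rx":0,"ry":0,"rz":0},{"gripper":0.43,"tx":-0.003,"ty":0,"tz":0,"rx":0,"ry":0,"rz":0},{"gripper":0.43,"tx":-0.003,"ty":0,"tz":0,"rx":0,"ry":0,"rz":0},{"gripper":0.43,"tx":-0.002,"ty":0,"tz":0,"rx":0,"ry":0,"rz":0},{"gripper":0.43,"tx":-0.002,"ty":0,"tz":0,"rx":0,"ry":0,"rz":0},{"gripper":0.43,"tx":-0.002,"ty":0,"tz":0,"rx":0,"ry":0,"rz":0},{"gripper":0.43,"tx":0,"ty":0,"tz":0,"rx":0,"ry":0,"rz":0}]'
python3 snap.py 3
```

```text
t: 5.3
ee_pos: [482.7, 38.5, 212.0]
orientation: [-0.176, 3.136, 0.0]
ft_force: [-2.6, -0.2, 3.0]
width: 50.0
top (array([574.62520174,  45.79953176,  38.36957265]), array([-2.52086459e-01, -9.62396149e-03,  3.83695727e+01]), (array([523.26025922,  42.57042315,  55.24051906]), np.float64(2.834254197291674)))
side (array([540.03068241,  11.89501951,  38.07779152]), array([-3.16731808e-02,  5.22651170e-02,  3.80777915e+01]), (array([534.64905136,  34.039515  ,  40.05736476]), np.float64(2.96543295783502)))
5.4 [482.66937151  38.43225886 211.97345341] [-2.34714874  0.35327329  2.53742273] 49.933171975698976
front top (array([523.98020453,  55.32034389]), 31)
front side (array([530.13460428,  39.98610513]), 23)
```

View pics/side3.png

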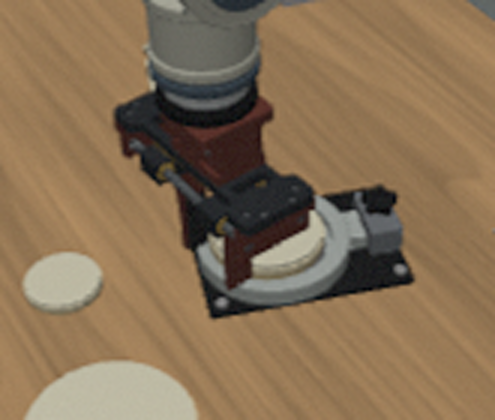

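View pics/top3.png

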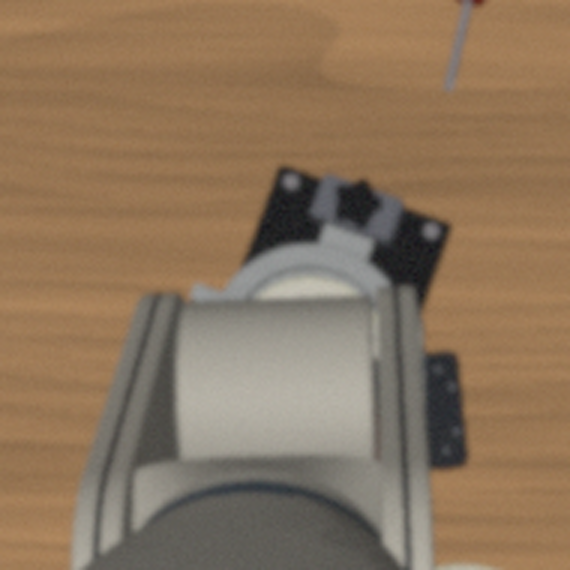

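```bash
python3 -m handwheel '[{"gripper":0.43,"tx":-0.001,"ty":0,"tz":0,"rx":0,"ry":0,"rz":0},{"gripper":0.43,"tx":-0.001,"ty":0,"tz":0,"rx":0,"ry":0,"rz":0},{"gripper":0.43,"tx":-0.001,"ty":0,"tz":0,"rx":0,"ry":0,"rz":0},{"gripper":0.43,"tx":-0.001,"ty":0,"tz":0,"rx":0,"ry":0,"rz":0},{"gripper":0.43,"tx":-0.001,"ty":0,"tz":0,"rx":0,"ry":0,"rz":0},{"gripper":0.43,"tx":-0.001,"ty":0,"tz":0,"rx":0,"ry":0,"rz":0}]'
python3 snap.py 4
```

```text
t: 6.15
ee_pos: [488.8, 39.1, 211.9]
orientation: [-0.176, 3.136, -0.0]
ft_force: [-0.4, -0.6, 0.0]
width: 50.0
top (array([583.15209988,  29.49725991,  33.58361167]), array([ 0.16180755, -0.11766335, 33.58361167]), (array([ 13791.50559372, -14834.98919068,  19885.61320074]), np.float64(0.19153996726163314)))
side (array([481.18476541,  13.53243962,  48.44601426]), array([ 0.        ,  0.        , 48.44601426]), (array([471.96705487,  -3.96630932,  28.22191766]), np.float64(9.2269750240348e-07)))
6.25 [488.94303334  39.10896717 211.97920484] [-0.87187715 -0.12903459 -0.14408523] 50.31389417541903
front top (array([520.,  42.]), 0)
front side (array([520.,  42.]), 0)
```

View pics/side4.png

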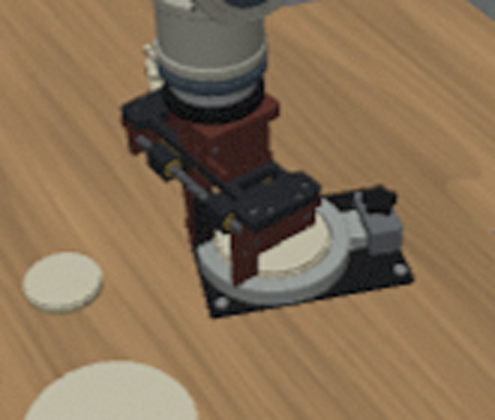

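It looks dropped in. I'll back off to check, closing the fingers on the way.

```bash
python3 -m handwheel '[{"gripper":0.43,"tx":0.004,"ty":0,"tz":0,"rx":0,"ry":0,"rz":0},{"gripper":0.43,"tx":0,"ty":0,"tz":-0.04,"rx":0,"ry":0,"rz":0},{"gripper":1,"tx":0.05,"ty":0,"tz":0,"rx":0,"ry":0,"rz":0},{"gripper":1,"tx":0.05,"ty":0,"tz":0,"rx":0,"ry":0,"rz":0},{"gripper":1,"tx":0,"ty":0,"tz":0,"rx":0,"ry":0,"rz":0}]'
python3 snap.py 5 25 30
```

```text
t: 6.88
ee_pos: [381.2, 27.2, 251.7]
orientation: [0.175, -3.132, -0.0]
ft_force: [0.8, -0.8, -0.2]
width: 23.6
top (array([538.59271506,  44.1689746 ,  30.01367409]), array([3.81242222e-03, 1.91971234e-03, 3.00136741e+01]), (array([538.73874475,  44.14495919,  47.95070731]), np.float64(0.8956658257992203)))
side (array([537.6752181 ,  42.1379345 ,  29.17750999]), array([5.96944057e-03, 9.50204674e-03, 2.91775100e+01]), (array([538.0014185 ,  42.28185555,  48.00411815]), np.float64(1.291346211781125)))
6.975 [385.50734359  27.44134302 252.24195392] [ 1.40920868 -0.81727726  0.3698208 ] 15.623849478855352
front top (array([539.41315018,  44.14103353]), 68)
front side (array([538.78313112,  42.57028148]), 46)
```

View pics/side5.png

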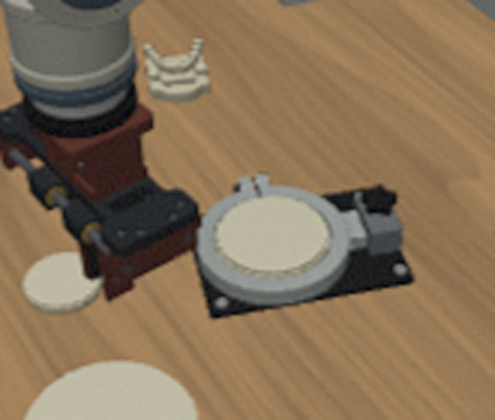

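View pics/top5.png

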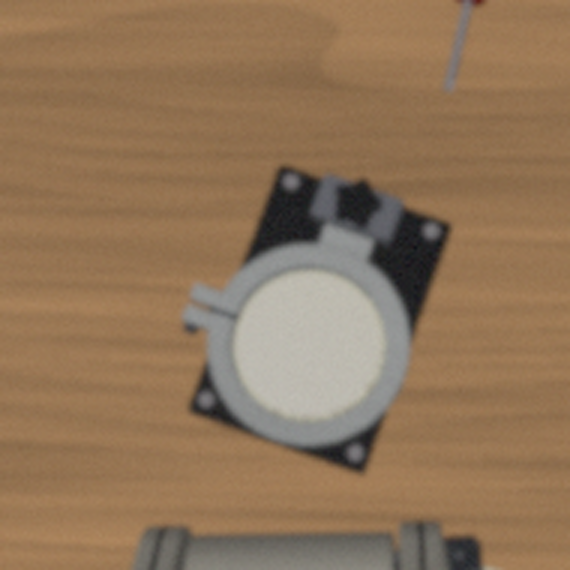

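The blank is home: its top reads z = 30.0 mm and flat, centred at about (539.5, 44). Next I'll move over the middle.

```bash
python3 -m handwheel '[{"gripper":1,"tx":-0.05,"ty":0,"tz":0,"rx":0,"ry":0,"rz":0},{"gripper":1,"tx":-0.05,"ty":0,"tz":0,"rx":0,"ry":0,"rz":0},{"gripper":1,"tx":-0.055,"ty":0,"tz":0,"rx":0,"ry":0,"rz":0},{"gripper":1,"tx":0,"ty":0,"tz":0.02,"rx":0,"ry":0,"rz":0},{"gripper":1,"tx":0,"ty":0,"tz":0.01,"rx":0,"ry":0,"rz":0},{"gripper":1,"tx":0,"ty":0,"tz":0.005,"rx":0,"ry":0,"rz":0},{"gripper":1,"tx":0,"ty":0,"tz":0.002,"rx":0,"ry":0,"rz":0},{"gripper":1,"tx":0,"ty":0,"tz":0,"rx":0,"ry":0,"rz":0}]'
python3 -m handwheel '[{"gripper":1,"tx":0,"ty":0,"tz":0.001,"rx":0,"ry":0,"rz":0},{"gripper":1,"tx":0,"ty":0,"tz":0.001,"rx":0,"ry":0,"rz":0},{"gripper":1,"tx":0,"ty":0,"tz":0,"rx":0,"ry":0,"rz":0}]'
```

```text
t: 7.98
ee_pos: [539.1, 44.8, 215.2]
orientation: [-0.176, 3.136, 0.0]
ft_force: [0.1, 0.1, -0.6]
width: 0.8
t: 8.35
ee_pos: [539.1, 44.8, 213.0]
orientation: [-0.176, 3.137, 0.0]
ft_force: [-0.2, 0.3, -0.9]
width: 0.2
```

```bash
python3 -m handwheel '[{"gripper":1,"tx":0,"ty":0,"tz":0.0005,"rx":0,"ry":0,"rz":0},{"gripper":1,"tx":0,"ty":0,"tz":0.0005,"rx":0,"ry":0,"rz":0},{"gripper":1,"tx":0,"ty":0,"tz":0,"rx":0,"ry":0,"rz":0}]'
python3 -m handwheel '[{"gripper":1,"tx":0,"ty":0,"tz":0.0005,"rx":0,"ry":0,"rz":0},{"gripper":1,"tx":0,"ty":0,"tz":0,"rx":0,"ry":0,"rz":0},{"gripper":1,"tx":0,"ty":0,"tz":0,"rx":0,"ry":0,"rz":0}]'
```

```text
t: 8.72
ee_pos: [539.2, 44.8, 212.4]
orientation: [-0.176, 3.136, -0.0]
ft_force: [-1.5, 0.7, 6.0]
width: 0.6
t: 9.1
ee_pos: [539.1, 44.8, 212.3]
orientation: [-0.176, 3.136, -0.0]
ft_force: [-2.8, 0.2, 11.5]
width: 0.4
```

```bash
python3 -m handwheel '[{"gripper":1,"tx":0,"ty":0,"tz":0,"rx":0,"ry":0,"rz":0},{"gripper":1,"tx":0,"ty":0,"tz":0,"rx":0,"ry":0,"rz":0},{"gripper":1,"tx":0,"ty":0,"tz":0,"rx":0,"ry":0,"rz":0}]'; python3 snap.py 6 25 30; python3 - <<'E'
from h import *
p=dict(np.load("side6.npz"));q=dict(np.load("side0.npz"))
cv2.imwrite("pics/side6full.png",p["image"][:,:,::-1])
W=world(p);m=(p["image"].min(-1)>110)&(W[...,2]>27)&(W[...,2]<34);k=np.zeros(m.shape,bool);k[SB[2]:SB[3],SB[0]:SB[1]]=1
w=W[m&k];w=w[np.hypot(w[:,0]-539.5,w[:,1]-44)<45];A=np.c_[w[:,:2]-[539.5,44],np.ones(len(w))];print(len(w),np.linalg.lstsq(A,w[:,2],rcond=None)[0])
E
```

```text
t: 9.48
ee_pos: [539.2, 44.8, 212.3]
orientation: [-0.176, 3.136, 0.0]
ft_force: [-3.3, -0.4, 11.0]
width: -0.0
top attempt to get argmax of an empty sequence
side (array([529.74317052,  35.80665671,  29.29448758]), array([6.95677767e-03, 1.24963778e-02, 2.92944876e+01]), (array([532.18266454,  38.38637134,  42.66677724]), np.float64(4.647759384852556)))
9.575 [539.14006712  44.79475107 212.29601734] [-2.87224965 -0.76236088 12.42840249] 1.0480424505037993
attempt to get argmax of an empty sequence
front side (array([532.90486547,  37.89025439]), 35)
454 [-9.44355461e-05  7.16897084e-04  2.95847877e+01]
```

View pics/side6full.png

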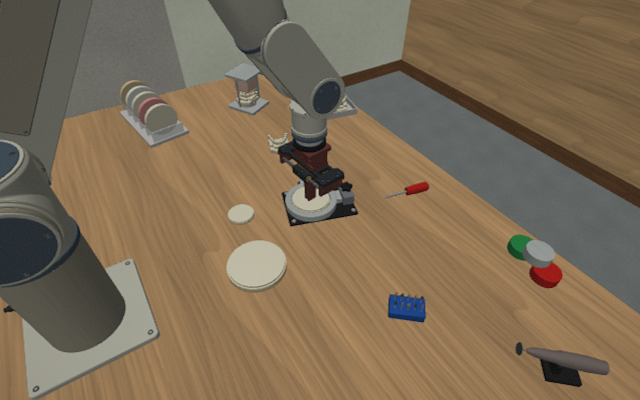

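View pics/side6.png

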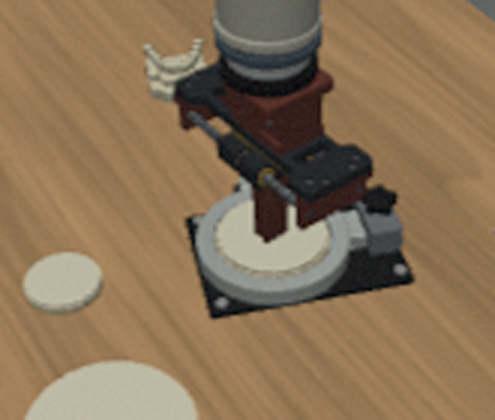

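The side view at around (312,200) shows the blank flat in the recess with the fingertips on its middle. The jaw model, bur stand and driver have not moved.

```bash
python3 -c "
from workcell import ctrl
print(ctrl.close_job());o=ctrl.get_obs();print(o['t'],o['ft_force'])"
```

```text
the job is handed in; nothing more can be done
None
the job is handed in; nothing more can be done
```

The blank is home in the holder and I handed the job in at about 9.6 s, with the closed fingertips still pressing its middle at about 11–12 N. I slid it across the rim with the fingertips half open until it dropped in, and never lifted it.

- **Seating, before pressing:** with the arm backed off, the top camera put the blank's flat top at z = 30.0 mm, with a slope under 0.5 %. Its centre was at about (539, 44) mm, within the 1.5 mm play given about 2 mm of calibration error. The recess centre measured (541, 44.7).
- **Seating, while pressing:** the side camera still showed the top flat, at z = 29.6 mm. Its circle fit was off because the fingers hid part of the blank, so I ignored it. The top camera was blocked by the arm and gave no reading.
- **Bystanders:** the jaw model, bur stand and screwdriver looked unmoved in the last side picture; I did not measure them again.

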